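Turn the row of seasoning shakers round for the other side of the pass

ROBOT

A 7-joint arm with a two-finger parallel gripper is mounted at the origin on the work surface. World frame = base frame: x ahead of the robot, y to its left, z up, the work surface at z = 0. Lengths are in m, angles in rad, forces in N, time in s.
With the tool pointing down it reaches from about 0.4 to 0.85 m from the base axis. Payload 4.5 kg.
Tool frame: the origin (TCP) lies at the very end of the fingers, on their centre line; the grasp point (between the pads) lies 19 mm behind it; z points along the fingers, y is the line along which they close (so a half turn about z gives the same grasp; the last joint's range is limited). The gripper opens to 88 mm and grips with 3 to 60 N. Pads are 18 mm wide; open, the fingers measure 123 mm over their backs; the gripper's body (75 mm by 187 mm) begins 45 mm behind the grasp point.
Start: joints at [-1.166, 0.689, -0.195, 1.565, 0.157, 0.902, -0.215], TCP at [0.226, 0.583, 0.239] pointing down, gripper open.
Joint ranges: [-3.01, 3.01], [-0.46, 2.08], [-1.47, 1.51], [0.13, 2.56], [-1, 4.14], [0.04, 2.09], [-2.66, 2.66]. Speed limits (rad/s): [2.57, 2.57, 3.14, 3.14, 3.14, 3.14, 3.14].

INTERFACE

Orientations are given as a unit quaternion [x, y, z, w].
In Python, from plant import r gives the robot as it stands. The module is installed in compiled form; this text tells all that it offers.
- The arm moves only by the tool step_arm, never from a script. Its argument "increments" is a list of rows, each a list of 2 entries, a list of its own where there are three numbers: the shift along the world's x, y, z in cm, then the turn, a rotation vector about the world's x, y, z in degrees. A call has exactly 10 rows; each row shifts and turns the commanded pose from where the row before left it; what a row does not reach is not made up. A row lasts 1/10 s, in which the tool goes at most 50 mm and 8.59 degrees, less where a joint would pass 70% of its speed; a pose out of reach is approached as far as the arm can. A call is refused whole if a number of a shift passes 5 or a number of a turn 8.59, either way. A call with a gripper value outside its range is refused whole. "fingers" is the opening, from 0 (shut) to 1 (fully open), set as the call begins (left out, the last holds). The fingers move at their own pace and stop on an object; "grip_force" is the grip in N (left out, the last holds). Time passes only in rows, so rows that do not move let the fingers close, or fill a call up. It gives the time, the measured TCP pose, the force, the opening and the grip force at its end, in the units of the state.
- r.get_state(): the state, without advancing time (a new reading comes with each control period).
- r.snapshot(name): name is "scene" or "top" or "wrist"; returns (picture, depth): 480x640x3 uint8, red, green, blue; 480x640 float32, m along the optical axis (not along the pixel's ray), 0 where there is no reading.
- r.calibration(name): a dict with "fov_y" (degrees; the focal length in pixels is half the picture's height over the tangent of half this angle, whatever the lens; pixels are square), "cx", "cy" (the principal point, pixels), "k1" (the pictures are not rectified: a ray, as slopes to the right and down, at radius r is drawn at 1 + k1 r^2 times it, then the intrinsics apply), "R" (3x3) and "t" (3): a world point X has camera coordinates R X + t. Camera axes: x right, y down, z forward; pixel columns grow to the right and rows downward; lengths in m; the calibration is good to about 2 mm. A picture is of the moment at which its call begins: read the wrist's pose just before it. calibration takes no time and is no camera call; for the wrist camera it gives the pose at the moment of the call.
- r.finish_job(): hands the job in; it is judged then, once.
The state is a dict: "clock": time; "q": joint angles; "qd": joint speeds; "joint_torque": joint torques, N m; "tool_pos": TCP position; "eef_rot": TCP orientation; "contact_force": force on the tool from outside, world axes, zero at the start; "moment": the same for the moment, N m; "opening": opening from 0.0 (shut) to 1.0 (fully open); "finger_force": force on a finger pad.
Only numpy, scipy, OpenCV 4.12 (cv2) and the standard library are available. Lean on these libraries where they do the work, as an engineer would, in place of code of your own. Each camera call takes 0.05 s, during which the arm holds its last target. There are 200 camera calls.

TASK

The cook across the table reads the seasoning row from the other side: move the four shakers from the black rack to the white rack in reverse order, so that, seen from the robot, the shaker that stood at the left end of the black rack ends at the right end of the white rack, the second from the left ends second from the right, and so on. Put one shaker in each pocket, standing upright on the pocket floor, keep the shakers upright on the way, and leave them all released and still.

Things in the scene. Friction and masses are not known exactly. Their poses are not given: they have to be found in the camera images.
- shaker_red_mid (a point): Seasoning shaker with a red lid: a loose upright round can, 110 mm tall, its aluminium-grey body 48 mm across, the red lid (top 24 mm) 50 mm across, 0.17 to 0.35 kg, closed and rigid. It stands in a pocket of the black rack at the start. This point is on its axis, half-way up (55 mm above its underside); z points up to the lid.
- shaker_yellow_mid (a point): Seasoning shaker with a yellow lid: a loose upright round can, 110 mm tall, its aluminium-grey body 48 mm across, the yellow lid (top 24 mm) 50 mm across, 0.17 to 0.35 kg, closed and rigid. It stands in a pocket of the black rack at the start. This point is on its axis, half-way up (55 mm above its underside); z points up to the lid.
- shaker_green_mid (a point): Seasoning shaker with a green lid: a loose upright round can, 110 mm tall, its aluminium-grey body 48 mm across, the green lid (top 24 mm) 50 mm across, 0.17 to 0.35 kg, closed and rigid. It stands in a pocket of the black rack at the start. This point is on its axis, half-way up (55 mm above its underside); z points up to the lid.
- shaker_blue_mid (a point): Seasoning shaker with a blue lid: a loose upright round can, 110 mm tall, its aluminium-grey body 48 mm across, the blue lid (top 24 mm) 50 mm across, 0.17 to 0.35 kg, closed and rigid. It stands in a pocket of the black rack at the start. This point is on its axis, half-way up (55 mm above its underside); z points up to the lid.
- tag_red: Flat red tag, 18 x 46 x 3 mm, fixed on top of the black rack's ledge, beside the pocket in which the shaker with the red lid stood at the start; it stays there and so keeps a record of the starting order. Origin at the centre of its underside, 49 mm to the rack's +x side of that pocket's centre, 28 mm above the table.
- tag_yellow: Flat yellow tag, 18 x 46 x 3 mm, fixed on top of the black rack's ledge, beside the pocket in which the shaker with the yellow lid stood at the start; it stays there and so keeps a record of the starting order. Origin at the centre of its underside, 49 mm to the rack's +x side of that pocket's centre, 28 mm above the table.
- tag_green: Flat green tag, 18 x 46 x 3 mm, fixed on top of the black rack's ledge, beside the pocket in which the shaker with the green lid stood at the start; it stays there and so keeps a record of the starting order. Origin at the centre of its underside, 49 mm to the rack's +x side of that pocket's centre, 28 mm above the table.
- tag_blue: Flat blue tag, 18 x 46 x 3 mm, fixed on top of the black rack's ledge, beside the pocket in which the shaker with the blue lid stood at the start; it stays there and so keeps a record of the starting order. Origin at the centre of its underside, 49 mm to the rack's +x side of that pocket's centre, 28 mm above the table.
- rack_old: Black plastic rack to be emptied, left or right of the white one; same size, pockets and axes as the white rack, whose entry gives them. Besides, a ledge 22 mm wide along its +x side, 28 mm high, carries the four coloured tags. Fixed. Origin at the middle of the row, on the table.
- rack_new: White plastic rack, fixed, empty. Four 66 mm square pockets in a row along its y: centres x = 0, y = -108, -36, 36, 108 mm; walls 6 mm thick, tops 28 mm and pocket floors 6 mm above the table (a shaker standing in one has its half-way point at 61 mm). Ends at y = +-159 mm. Origin mid-row, on the table; x points away from the robot within 17 degrees, y to the robot's left, z up.

How it is judged:
At the end, for the whole second after the job is handed in: Each shaker is in the white rack's pocket mirroring its starting pocket (marked by the tag of its colour): within 12 mm of the pocket's centre along the rack's x and y, half-way point 61 mm +-8 mm above the table, tilted under 0.12 rad, slower than 0.02 m/s (((y of tag_red in the frame of rack_old between -0.128 and -0.088 m and y of shaker_red_mid in the frame of rack_new between 0.096 and 0.12 m) or (y of tag_red in the frame of rack_old between -0.056 and -0.016 m and y of shaker_red_mid in the frame of rack_new between 0.024 and 0.048 m) or (y of tag_red in the frame of rack_old between 0.016 and 0.056 m and y of shaker_red_mid in the frame of rack_new between -0.048 and -0.024 m) or (y of tag_red in the frame of rack_old between 0.088 and 0.128 m and y of shaker_red_mid in the frame of rack_new between -0.12 and -0.096 m)) and x of shaker_red_mid in the frame of rack_new between -0.012 and 0.012 m and z of shaker_red_mid in the frame of rack_new between 0.053 and 0.069 m and angle between each of shaker_red_mid, shaker_yellow_mid, shaker_green_mid, shaker_blue_mid's own z axis and vertical below 0.12 rad and linear speed of each of shaker_red, shaker_yellow, shaker_green, shaker_blue below 0.02 m/s and ((y of tag_yellow in the frame of rack_old between -0.128 and -0.088 m and y of shaker_yellow_mid in the frame of rack_new between 0.096 and 0.12 m) or (y of tag_yellow in the frame of rack_old between -0.056 and -0.016 m and y of shaker_yellow_mid in the frame of rack_new between 0.024 and 0.048 m) or (y of tag_yellow in the frame of rack_old between 0.016 and 0.056 m and y of shaker_yellow_mid in the frame of rack_new between -0.048 and -0.024 m) or (y of tag_yellow in the frame of rack_old between 0.088 and 0.128 m and y of shaker_yellow_mid in the frame of rack_new between -0.12 and -0.096 m)) and x of shaker_yellow_mid in the frame of rack_new between -0.012 and 0.012 m and z of shaker_yellow_mid in the frame of rack_new between 0.053 and 0.069 m and ((y of tag_green in the frame of rack_old between -0.128 and -0.088 m and y of shaker_green_mid in the frame of rack_new between 0.096 and 0.12 m) or (y of tag_green in the frame of rack_old between -0.056 and -0.016 m and y of shaker_green_mid in the frame of rack_new between 0.024 and 0.048 m) or (y of tag_green in the frame of rack_old between 0.016 and 0.056 m and y of shaker_green_mid in the frame of rack_new between -0.048 and -0.024 m) or (y of tag_green in the frame of rack_old between 0.088 and 0.128 m and y of shaker_green_mid in the frame of rack_new between -0.12 and -0.096 m)) and x of shaker_green_mid in the frame of rack_new between -0.012 and 0.012 m and z of shaker_green_mid in the frame of rack_new between 0.053 and 0.069 m and ((y of tag_blue in the frame of rack_old between -0.128 and -0.088 m and y of shaker_blue_mid in the frame of rack_new between 0.096 and 0.12 m) or (y of tag_blue in the frame of rack_old between -0.056 and -0.016 m and y of shaker_blue_mid in the frame of rack_new between 0.024 and 0.048 m) or (y of tag_blue in the frame of rack_old between 0.016 and 0.056 m and y of shaker_blue_mid in the frame of rack_new between -0.048 and -0.024 m) or (y of tag_blue in the frame of rack_old between 0.088 and 0.128 m and y of shaker_blue_mid in the frame of rack_new between -0.12 and -0.096 m)) and x of shaker_blue_mid in the frame of rack_new between -0.012 and 0.012 m and z of shaker_blue_mid in the frame of rack_new between 0.053 and 0.069 m); the robot touches nothing.
It fails at once if the shaker with the red lid is tipped by more than 0.7 rad (40 degrees) (angle between shaker_red_mid's own z axis and vertical above 0.7 rad).
It fails at once if the shaker with the yellow lid is tipped by more than 0.7 rad (40 degrees) (angle between shaker_yellow_mid's own z axis and vertical above 0.7 rad).
It fails at once if the shaker with the green lid is tipped by more than 0.7 rad (40 degrees) (angle between shaker_green_mid's own z axis and vertical above 0.7 rad).
It fails at once if the shaker with the blue lid is tipped by more than 0.7 rad (40 degrees) (angle between shaker_blue_mid's own z axis and vertical above 0.7 rad).
It also fails if it takes over 120 s, if anything falls off the work surface, if the arm or the gripper's body presses on something with over 40 N, if the wrist force passes 120 N, or if a joint passes its speed limit or range.

## Working session

There is one attempt and no reset: what is moved stays moved. The work goes in short steps, Python scripts to look and compute and a tool call to move; the robot and the scene stay as the last step left them, time stands still between calls to the robot, and variables do not carry over. Pictures are saved under pics/ and viewed, at most 14 in all, crops included, and the job is handed in when it is done.

Besides the shell and the picture viewer there is one more tool, called after ">>>" as name([rows], argument=value, ...), one row to a line, values as JSON. step_arm: Moves the arm, as the interface text tells. Its arguments: {"type":"object","properties":{"increments":{"type":"array","items":{"type":"array"}},"fingers":{"type":"number"},"grip_force":{"type":"number"}},"required":["increments"]}

```bash
mkdir -p pics
python3 - <<'E'
from plant import r
import cv2
s=r.get_state();print(s)
for n in("scene","top"):
    im,d=r.snapshot(n);cv2.imwrite(f"pics/{n}0.png",im[:,:,::-1]);import numpy as np;np.savez(f"pics/{n}0.npz",im=im,d=d);print(r.calibration(n))
E
```

```text
{'clock': 0.0, 'q': array([-1.16617054,  0.68996853, -0.19453159,  1.56636527,  0.15728176,
        0.90249444, -0.21507477]), 'qd': array([ 0.00119511, -0.00242423, -0.00030512, -0.00060174, -0.00109204,
        0.00187877, -0.00042624]), 'joint_torque': array([-5.56116356e-04, -5.27561259e+01, -1.26714773e+00, -1.53432763e+01,
       -5.26242913e-02,  6.38702943e-03,  1.63348013e-04]), 'tool_pos': array([0.22629096, 0.58190416, 0.23791446]), 'eef_rot': array([ 1.84296008e-01,  9.82870353e-01, -9.15149674e-04, -1.15267500e-04]), 'contact_force': array([0.3879738 , 0.07122413, 1.25204819]), 'moment': array([0.01106144, 0.04970621, 0.06192069]), 'finger_force': 0.0, 'opening': 1.0019731585404594}
{'fov_y': 49.488868792589386, 'cx': 311.3232138684259, 'cy': 249.88460674494698, 'k1': 0.010256744467142335, 'R': array([[ 0.88589168,  0.46362277, -0.01580681],
       [ 0.36020749, -0.70895758, -0.60632476],
       [-0.29231232,  0.53144433, -0.79506002]]), 't': array([-0.49746651, -0.15920044,  1.12374557])}
{'fov_y': 47.34057819135531, 'cx': 313.7402139074125, 'cy': 235.02762770996253, 'k1': -0.1303590772693349, 'R': array([[ 0.00613228, -0.99998059, -0.00109957],
       [-0.99313704, -0.00596187, -0.11680444],
       [ 0.11679562,  0.0018083 , -0.99315433]]), 't': array([-4.15118206e-04,  5.62055113e-01,  9.51563680e-01])}
```

View pics/top0.png

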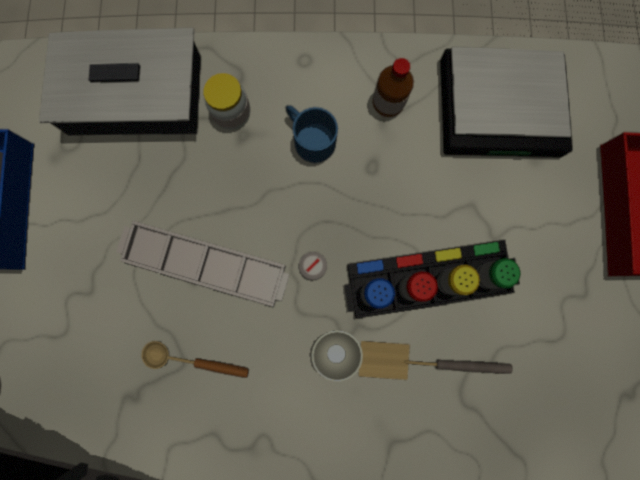

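View pics/scene0.png

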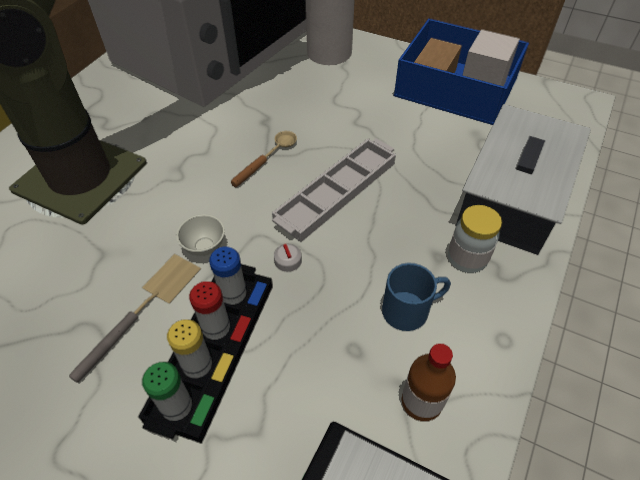

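The top view shows, from the robot's left, blue (378,293), red (422,287), yellow (464,280) and green (506,273) in the black rack. The white rack runs from (125,245) to (285,290), left of it. In mirrored order, blue goes to the white rack's right end and green to its left end.

```bash
cat > h.py <<'E'
import numpy as np,cv2
def K(c):
    f=240/np.tan(np.radians(c["fov_y"]/2)); return np.array([[f,0,c["cx"]],[0,f,c["cy"]],[0,0,1]])
def rays(c,uv):
    p=cv2.undistortPoints(np.float64(uv).reshape(-1,1,2),K(c),np.array([c["k1"],0,0,0.]))[:,0]
    return np.c_[p,np.ones(len(p))]
def world(c,uv,d): return (rays(c,uv)*np.asarray(d)[:,None]-c["t"])@c["R"]
def onplane(c,uv,z):
    o=-c["R"].T@c["t"]; v=rays(c,uv)@c["R"]; return o+v*((z-o[2])/v[:,2])[:,None]
def cloud(c,d):
    v,u=np.mgrid[:480,:640]; return world(c,np.c_[u.ravel(),v.ravel()],d.ravel()).reshape(480,640,3)
HUE=dict(red=(0,6),yellow=(22,34),green=(50,80),blue=(100,120))
def cmask(im,n):
    h=cv2.cvtColor(im,cv2.COLOR_RGB2HSV); a,b=HUE[n]
    m=cv2.inRange(h,(a,120,50),(b,255,255))
    if n=="red": m|=cv2.inRange(h,(174,120,50),(180,255,255))
    return m>0
E
python3 - <<'E'
from h import *; from plant import r
np.set_printoptions(precision=4,suppress=True)
for n in("top","scene"):
    f=np.load(f"pics/{n}0.npz");im,d=f["im"],f["d"];c=r.calibration(n);P=cloud(c,d)
    print(n)
    for k in HUE:
        m=cmask(im,k)&(d>0)&(P[...,0]<.72)&(P[...,0]>.35)&(np.abs(P[...,1])<.6)
        q=P[m&(P[...,2]>.109)&(P[...,2]<.125)]
        (x,y),rad=cv2.minEnclosingCircle(np.float32(q[:,:2])) if len(q)>5 else ((0,0),0)
        mt=m&(P[...,2]>.02)&(P[...,2]<.045); v,u=np.nonzero(mt)
        box=cv2.minAreaRect(np.float32(onplane(c,np.c_[u,v],.031)[:,:2])*1000) if len(u)>5 else None
        print(k,len(q),np.array([x,y,rad]),np.median(q[:,2]) if len(q) else 0,box)
    if n=="top":
        reg=np.zeros((480,640),bool);reg[205:320,110:300]=1
        g=im.min(2); print("table z",np.median(P[330:345,130:280,2]),"floor z",P[247,150],P[280,262])
        m=reg&(P[...,2]>.020)&(P[...,2]<.04)
        nl,l,s,_=cv2.connectedComponentsWithStats(m.astype(np.uint8),connectivity=8);i=1+s[1:,4].argmax()
        v,u=np.nonzero(l==i);print(s[i],cv2.minAreaRect(np.float32(P[l==i][:,:2])*1000),cv2.minAreaRect(np.float32(onplane(c,np.c_[u,v],.028)[:,:2])*1000))
        cv2.imwrite("pics/crop.png",cv2.resize(np.hstack([im[200:320,105:305,::-1]]),(800,480),interpolation=2))
E
```

```text
top
red 670 [ 0.4693 -0.1765  0.0246] 0.1149996377444337 ((510.5743713378906, -106.25749206542969), (233.9020233154297, 68.05963897705078), 79.104736328125)
yellow 673 [ 0.4803 -0.2472  0.0249] 0.1149069120211696 ((510.50860595703125, -261.733642578125), (100.2528305053711, 45.864173889160156), 49.34941101074219)
green 569 [ 0.4917 -0.319   0.0237] 0.11510536516655273 ((539.8812255859375, -311.230224609375), (18.57439422607422, 47.124088287353516), 9.380413055419922)
blue 683 [ 0.4584 -0.1055  0.0246] 0.11497871180188717 ((506.20758056640625, -98.05790710449219), (19.15181541442871, 47.95609664916992), 9.65939998626709)
table z -0.0009047344522886975 floor z [0.5409 0.3085 0.0057] [0.4817 0.0976 0.0037]
[ 116  221  173   85 2119] ((512.1929931640625, 207.78436279296875), (319.2757568359375, 79.01239776611328), 74.42259979248047) ((511.8489685058594, 206.75421142578125), (317.347412109375, 78.71723937988281), 74.45193481445312)
scene
red 641 [ 0.4712 -0.1769  0.0243] 0.11503589476918263 ((513.5066528320312, -87.4308853149414), (22.57697105407715, 211.0142364501953), 3.406578779220581)
yellow 758 [ 0.4819 -0.2467  0.0249] 0.11501261130768614 ((529.53271484375, -239.93544006347656), (20.099645614624023, 47.471649169921875), 9.10927963256836)
green 868 [ 0.4941 -0.3188  0.0247] 0.1142461438390722 ((510.0979919433594, -289.15911865234375), (43.264408111572266, 118.49185943603516), 54.546180725097656)
blue 554 [ 0.4595 -0.1064  0.0244] 0.11504283906255602 ((607.0690307617188, 229.88336181640625), (227.5537872314453, 703.7774047851562), 0.1692420393228531)
```

View pics/crop.png

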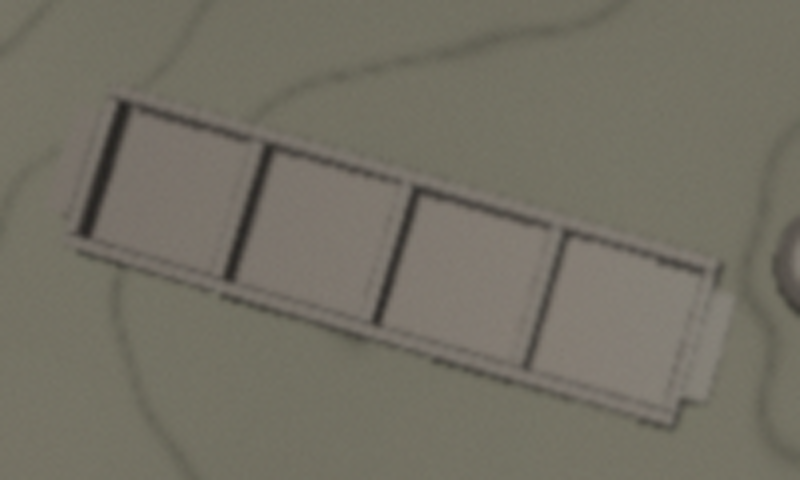

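The crop shows the white rack's four empty pockets with their tabs. The rack centre is at about (0.512, 0.207), with a yaw of about -15.5°. The black rack's yaw is about +9.2°. Next I move over blue.

>>> step_arm([
  [[1.2,-3.4,0],[0,0,-3]],
  [[1.2,-3.4,0],[0,0,-3]],
  [[1.2,-3.4,0],[0,0,-3]],
  [[1.2,-3.4,0],[0,0,-3]],
  [[1.2,-3.4,0],[0,0,-3]],
  [[1.2,-3.4,0],[0,0,-3]],
  [[1.2,-3.4,0],[0,0,-3]],
  [[1.2,-3.4,0],[0,0,-3]],
  [[1.2,-3.4,0],[0,0,-3]],
  [[1.2,-3.4,0],[0,0,-3]],
], fingers=1, grip_force=25)

```text
clock: 1.1
tool_pos: [0.3466, 0.2411, 0.2387]
eef_rot: [0.433, 0.901, -0.0, -0.0]
contact_force: [1.0, 0.4, 1.4]
opening: 1.001
finger_force: 0.0
```

>>> step_arm([
  [[1.1,-3.4,0],[0,0,-3]],
  [[1.1,-3.4,0],[0,0,-3]],
  [[1.1,-3.4,0],[0,0,-3]],
  [[1.1,-3.4,0],[0,0,-3]],
  [[1.1,-3.4,0],[0,0,-3]],
  [[1.1,-3.4,0],[0,0,-3]],
  [[1.1,-3.4,0],[0,0,-3]],
  [[1.1,-3.4,0],[0,0,-3]],
  [[1.1,-3.4,0],[0,0,-3]],
  [[0,0,0],[0,0,0]],
])

```text
clock: 2.1
tool_pos: [0.4465, -0.0685, 0.2387]
eef_rot: [0.635, 0.773, -0.001, 0.001]
contact_force: [0.1, 0.3, 0.0]
opening: 0.999
finger_force: 0.0
```

```bash
cat >> h.py <<'E'
from scipy.spatial.transform import Rotation as Rot
def pose(r):
    s=r.get_state(); R=Rot.from_quat(s["eef_rot"]).as_matrix()
    print("t",round(s["clock"],1),"pos cm",(s["tool_pos"]*100).round(2),"yaw of tool y",round(np.degrees(np.arctan2(R[1,1],R[0,1])),2),"z",R[:,2].round(3),"q",s["q"].round(2),"F",s["contact_force"].round(1),"op",round(s["opening"],3))
E
python3 - <<'E'
from h import *; from plant import r
pose(r)
c=r.calibration("wrist");im,d=r.snapshot("wrist");cv2.imwrite("pics/w1.png",im[:,:,::-1]);P=cloud(c,d)
for k in HUE:
    q=P[cmask(im,k)&(P[...,2]>.109)&(P[...,2]<.125)&(d>0)]
    if len(q)>20: print(k,len(q),cv2.minEnclosingCircle(np.float32(q[:,:2]*1000)))
E
```

```text
t 2.1 pos cm [44.65 -6.85 23.87] yaw of tool y 11.23 z [ 0.001 -0.003 -1.   ] q [ 0.04  0.47  0.01  2.07 -0.    0.6   0.25] F [0.1 0.3 0. ] op 0.999
red 1697 ((467.3034973144531, -174.8488006591797), 24.64371681213379)
yellow 2090 ((478.3094482421875, -245.496826171875), 24.657102584838867)
blue 3007 ((456.055419921875, -103.82469940185547), 25.064348220825195)
```

View pics/w1.png

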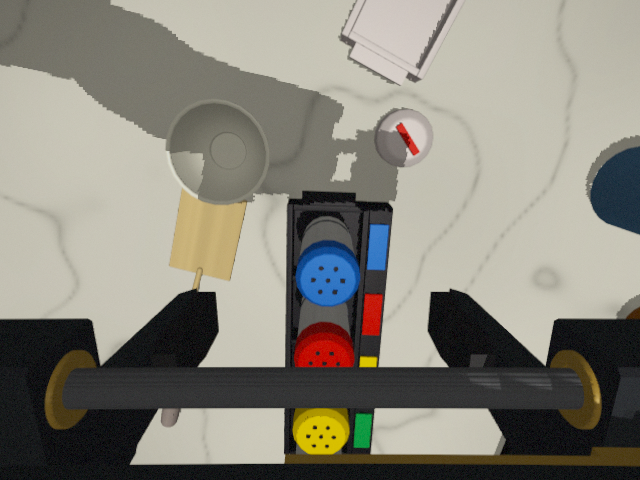

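The wrist view shows the blue lid at (328,273), with red and yellow behind it. Its position agrees with the other views to about 3 mm. I'll centre on it, descend and grip.

>>> step_arm([
  [[0.4,-1.2,-0.5],[0,0,-0.7]],
  [[0.4,-1.2,-0.5],[0,0,-0.7]],
  [[0.3,-1.2,-0.5],[0,0,-0.6]],
  [[0,0,-2],[0,0,0]],
  [[0,0,-3],[0,0,0]],
  [[0,0,-3],[0,0,0]],
  [[0,0,-3],[0,0,0]],
  [[0,0,-2.5],[0,0,0]],
  [[0,0,-1.5],[0,0,0]],
  [[0,0,-1.0],[0,0,0]],
])

```text
clock: 3.15
tool_pos: [0.456, -0.0997, 0.0621]
eef_rot: [0.644, 0.765, -0.001, -0.001]
contact_force: [0.0, -0.3, -0.9]
opening: 1.003
finger_force: 0.0
```

>>> step_arm([
  [[0,0,0],[0,0,0]],
  [[0,0,0],[0,0,0]],
  [[0,0,0],[0,0,0]],
  [[0,0,0],[0,0,0]],
  [[0,0,0],[0,0,0]],
  [[0,0,0],[0,0,0]],
  [[0,0,0],[0,0,0]],
  [[0,0,0],[0,0,0]],
  [[0,0,0],[0,0,0]],
  [[0,0,0],[0,0,0]],
], fingers=0, grip_force=25)

```text
clock: 4.15
tool_pos: [0.4568, -0.0995, 0.0642]
eef_rot: [0.644, 0.765, 0.0, 0.0]
contact_force: [-0.4, -0.9, 5.6]
opening: 0.551
finger_force: 25.0
```

```bash
python3 -c "
from h import *; from plant import r
pose(r)
im,d=r.snapshot('scene');cv2.imwrite('pics/s1.png',im[:,:,::-1])"
```

```text
t 4.2 pos cm [45.68 -9.95  6.42] yaw of tool y 9.75 z [ 0.001 -0.    -1.   ] q [ 0.12  0.82  0.    2.17 -0.    0.15  0.29] F [-0.4 -0.9  5.6] op 0.551
```

View pics/s1.png

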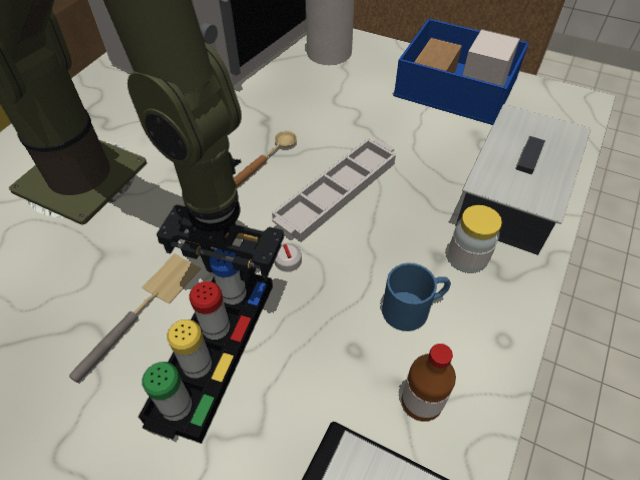

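Blue is gripped with the pads about 5 mm off its axis along the row, so I'll allow for that. Next I lift it and carry it across.

>>> step_arm([
  [[0,0,0.5],[0,0,0]],
  [[0,0,1.5],[0,0,0]],
  [[0,0,2.5],[0,0,0]],
  [[0,0,3],[0,0,0]],
  [[0,0,3],[0,0,0]],
  [[0,0,2],[0,0,0]],
  [[0,0.5,1],[0,0,-1]],
  [[0.2,1,0.5],[0,0,-2]],
  [[0.3,2,0],[0,0,-3]],
  [[0.3,2,0],[0,0,-3]],
])

```text
clock: 5.2
tool_pos: [0.4638, -0.0437, 0.2033]
eef_rot: [0.704, 0.71, -0.0, -0.001]
contact_force: [0.4, 0.0, -1.9]
opening: 0.547
finger_force: 25.0
```

>>> step_arm([
  [[0.3,2.5,0],[0,0,-3]],
  [[0.3,2.5,0],[0,0,-3]],
  [[0.3,2.5,0],[0,0,-3]],
  [[0.3,2.5,0],[0,0,-3]],
  [[0.3,2.5,0],[0,0,-2]],
  [[0.3,1.5,0],[0,0,-1.2]],
  [[0.2,1.2,0],[0,0,-1]],
  [[0,0,0],[0,0,0]],
  [[0,0,0],[0,0,0]],
  [[0,0,0],[0,0,0]],
])

```text
clock: 6.2
tool_pos: [0.4839, 0.1065, 0.2034]
eef_rot: [0.796, 0.605, -0.001, 0.0]
contact_force: [0.7, -0.6, -2.7]
opening: 0.545
finger_force: 25.0
```

Run:
```python
from h import *; from plant import r
pose(r)
for n in("wrist","top"):
    c=r.calibration(n);im,d=r.snapshot(n);cv2.imwrite(f"pics/h_{n}.png",im[:,:,::-1]);P=cloud(c,d)
    q=P[cmask(im,"blue")&(d>0)&(P[...,0]<.57)&(abs(P[...,1])<.3)]
    if len(q)>20: print(n,len(q),q.min(0),q.max(0))
```

```text
t 6.2 pos cm [48.39 10.65 20.34] yaw of tool y -15.51 z [-0.001 -0.001 -1.   ] q [-0.43  0.59  0.2   2.   -0.2   0.58 -0.37] F [ 0.7 -0.6 -2.7] op 0.545
wrist 13635 [ 0.45690126 -0.13868478  0.01772768] [0.51696042 0.12696251 0.25696347]
top 339 [ 0.46615778 -0.12233878  0.02242477] [0.51801565 0.08494917 0.25454567]
```

View pics/h_wrist.png

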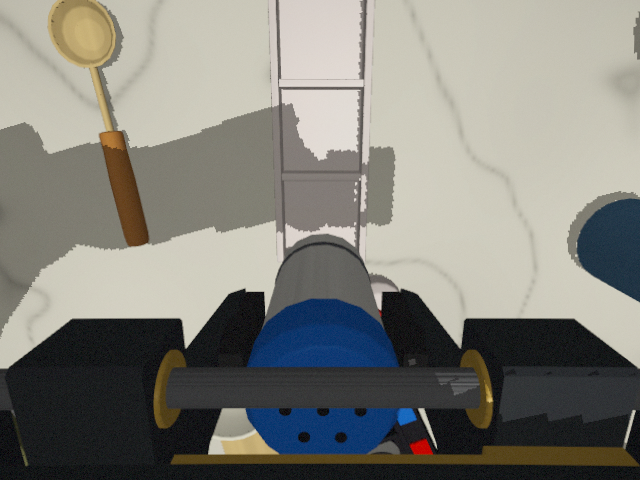

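The wrist view shows blue held upright, with its lid around (322,380). I'll measure the held lid's axis.

```bash
cat >> h.py <<'E'
WC=np.array([.512,.207]);A=np.radians(-15.5);WY=np.array([-np.sin(A),np.cos(A)]);WX=np.array([np.cos(A),np.sin(A)])
def held(r,col,py):
    pose(r);s=r.get_state();c=r.calibration("wrist");im,d=r.snapshot("wrist");P=cloud(c,d);z=s["tool_pos"][2]
    q=P[cmask(im,col)&(d>0)&(P[...,2]>z+.02)]
    q=q[np.linalg.norm(q[:,:2]-s["tool_pos"][:2],axis=1)<.05]; zt=np.percentile(q[:,2],90)
    R=Rot.from_quat(s["eef_rot"]).as_matrix()
    # lid side silhouette at known radius: fit circle of 25 mm to near-side rim points and use closing line as the centre
    x=(q[q[:,2]<zt-.004]-s["tool_pos"])@R; far=np.percentile(np.abs(x[:,0]),98)*np.sign(np.median(x[:,0]))
    q2=np.float32(q[q[:,2]>zt-.004][:,:2]); (a,b),rad=cv2.minEnclosingCircle(q2)
    print("n",len(q2),"lid top z",zt,"circle xy",a,b,"rad",rad,"side extreme toolx",far)
    o=np.array([a,b]);t=WC+WY*py
    print("shift to pocket cm",(t-o)*100,"dz cm",(.116-zt)*100)
E
python3 -c "
from h import *; from plant import r
held(r,'blue',-.108)"
```

```text
t 6.3 pos cm [48.42 10.65 20.37] yaw of tool y -15.53 z [-0.    -0.001 -1.   ] q [-0.43  0.59  0.2   2.   -0.2   0.58 -0.37] F [ 0.5  0.7 -1.9] op 0.547
n 8571 lid top z 0.2557333424856435 circle xy 0.4836413860321045 0.10790164768695831 rad 0.026539267972111702 side extreme toolx 0.019209468149003435
shift to pocket cm [-0.05031306 -0.49737366] dz cm -13.97333424856435
```

The lid's side rim sits at +19 mm along tool x, so the axis is about 5 mm off, as at the grasp. That puts it within 2 mm of the pocket centre. Next I lower and release.

>>> step_arm([
  [[0,0.1,-1],[0,0,0]],
  [[0,0,-2],[0,0,0]],
  [[0,0,-3],[0,0,0]],
  [[0,0,-3],[0,0,0]],
  [[0,0,-2.5],[0,0,0]],
  [[0,0,-1.3],[0,0,0]],
  [[0,0,-0.6],[0,0,0]],
  [[0,0,-0.4],[0,0,0]],
  [[0,0,-0.1],[0,0,0]],
  [[0,0,0],[0,0,0]],
])

```text
clock: 7.35
tool_pos: [0.4849, 0.1086, 0.0652]
eef_rot: [0.796, 0.606, 0.0, 0.0]
contact_force: [0.9, 0.1, -2.4]
opening: 0.548
finger_force: 25.0
```

>>> step_arm([
  [[0,0,0],[0,0,0]],
  [[0,0,0],[0,0,0]],
  [[0,0,0],[0,0,0]],
  [[0,0,0],[0,0,0]],
  [[0,0,0],[0,0,0]],
  [[0,0,0],[0,0,0]],
  [[0,0,0],[0,0,0]],
  [[0,0,0],[0,0,0]],
  [[0,0,0],[0,0,0]],
  [[0,0,0],[0,0,0]],
], fingers=1)

```text
clock: 8.35
tool_pos: [0.4845, 0.1085, 0.0647]
eef_rot: [0.796, 0.606, 0.0, 0.0]
contact_force: [0.0, -0.5, -0.5]
opening: 1.001
finger_force: 0.0
```

>>> step_arm([
  [[0,0,1],[0,0,0]],
  [[0,0,2],[0,0,0]],
  [[0,0,3],[0,0,0]],
  [[0,0,3],[0,0,0]],
  [[0,0,3],[0,0,0]],
  [[0,0,2],[0,0,0]],
  [[0,-1,1],[0,0,1]],
  [[0,-2,0.5],[0,0,2]],
  [[0,-3,0],[0,0,2]],
  [[0,-3,0],[0,0,2]],
])

```text
clock: 9.35
tool_pos: [0.4839, 0.0171, 0.2198]
eef_rot: [0.756, 0.654, -0.0, -0.0]
contact_force: [0.7, -1.5, -0.7]
opening: 1.002
finger_force: 0.0
```

>>> step_arm([
  [[-0.2,-3,0],[0,0,3]],
  [[-0.2,-3,0],[0,0,3]],
  [[-0.2,-3,0],[0,0,3]],
  [[-0.3,-3,0],[0,0,3]],
  [[-0.3,-3,0],[0,0,3]],
  [[-0.3,-2.5,0],[0,0,1.8]],
  [[0,-1.5,0],[0,0,1]],
  [[0,-0.3,0],[0,0,0]],
  [[0,0,0],[0,0,0]],
  [[0,0,0],[0,0,0]],
])

```text
clock: 10.35
tool_pos: [0.4693, -0.1734, 0.2196]
eef_rot: [0.647, 0.763, 0.0, -0.0]
contact_force: [-0.2, 0.4, 0.1]
opening: 1.0
finger_force: 0.0
```

Run:
```python
from h import *; from plant import r
pose(r)
for n in ("wrist","top","scene"):
    c=r.calibration(n);im,d=r.snapshot(n);P=cloud(c,d)
    for k in HUE:
        m=cmask(im,k)&(P[...,2]>.109)&(P[...,2]<.125)&(d>0)&(P[...,0]<.6); q=P[m]
        if len(q)>20:
            print(n,k,len(q),cv2.minEnclosingCircle(np.float32(q[:,:2]*1000)),"rel white",((q[:,:2].max(0)+q[:,:2].min(0))/2-WC)@np.c_[WX,WY]*1000)
```

```text
t 10.3 pos cm [ 46.93 -17.34  21.96] yaw of tool y 9.43 z [-0.     0.001 -1.   ] q [ 0.25  0.56  0.02  1.96 -0.02  0.62  0.45] F [-0.2  0.4  0.1] op 1.0
wrist red 3740 ((467.21539306640625, -175.0498809814453), 24.801149368286133) rel white [  58.92928861 -379.9415594 ]
wrist yellow 3041 ((478.5364990234375, -246.73794555664062), 24.935550689697266) rel white [  88.68556268 -444.30623307]
wrist green 1588 ((489.9245300292969, -317.0067138671875), 24.326385498046875) rel white [ 119.73191795 -514.60361756]
top red 473 ((469.8416442871094, -176.67369079589844), 24.60791015625) rel white [  60.83709273 -375.23500251]
top blue 624 ((483.48992919921875, 102.06615447998047), 23.56026840209961) rel white [   0.91855928 -109.38105138]
scene red 636 ((470.5289001464844, -177.2830810546875), 24.89568519592285) rel white [  63.44989369 -381.1220573 ]
scene yellow 761 ((482.3274230957031, -247.4449005126953), 24.544836044311523) rel white [  93.50603477 -445.49798398]
scene green 870 ((494.9651184082031, -318.427001953125), 24.562334060668945) rel white [ 123.62186851 -511.18553125]
scene blue 396 ((485.69866943359375, 100.29159545898438), 23.882051467895508) rel white [   3.50361517 -110.30355466]
```

Blue is within about 2 mm of its pocket centre. Red is next.

>>> step_arm([
  [[0,-0.25,-1],[0,0,0]],
  [[0,0,-2],[0,0,0]],
  [[0,0,-3],[0,0,0]],
  [[0,0,-3],[0,0,0]],
  [[0,0,-3],[0,0,0]],
  [[0,0,-2],[0,0,0]],
  [[0,0,-1.1],[0,0,0]],
  [[0,0,-0.5],[0,0,0]],
  [[0,0,0],[0,0,0]],
  [[0,0,0],[0,0,0]],
])

```text
clock: 11.5
tool_pos: [0.47, -0.1771, 0.0644]
eef_rot: [0.647, 0.762, 0.0, 0.001]
contact_force: [-1.1, -1.5, -0.1]
opening: 1.003
finger_force: 0.0
```

>>> step_arm([
  [[0,0,0],[0,0,0]],
  [[0,0,0],[0,0,0]],
  [[0,0,0],[0,0,0]],
  [[0,0,0],[0,0,0]],
  [[0,0,0],[0,0,0]],
  [[0,0,0],[0,0,0]],
  [[0,0,0],[0,0,0]],
  [[0,0,0],[0,0,0]],
  [[0,0,0],[0,0,0]],
  [[0,0,0],[0,0,0]],
], fingers=0, grip_force=25)

```text
clock: 12.5
tool_pos: [0.4694, -0.177, 0.0638]
eef_rot: [0.647, 0.762, -0.0, -0.0]
contact_force: [-1.7, -0.2, 3.7]
opening: 0.549
finger_force: 25.0
```

>>> step_arm([
  [[0,0,0.5],[0,0,0]],
  [[0,0,1.5],[0,0,0]],
  [[0,0,2.5],[0,0,0]],
  [[0,0,3],[0,0,0]],
  [[0,0,3],[0,0,0]],
  [[0,0,2],[0,0,0]],
  [[0,0,1],[0,0,0]],
  [[0,0,0.5],[0,0,0]],
  [[0,0,0],[0,0,0]],
  [[0,0,0],[0,0,0]],
])

```text
clock: 13.5
tool_pos: [0.4689, -0.1767, 0.2028]
eef_rot: [0.647, 0.762, -0.0, -0.001]
contact_force: [0.5, 0.5, -1.1]
opening: 0.549
finger_force: 25.0
```

>>> step_arm([
  [[0.2,1.5,0],[0,0,-1.5]],
  [[0.2,2.5,0],[0,0,-2]],
  [[0.3,3,0],[0,0,-2]],
  [[0.3,3,0],[0,0,-2]],
  [[0.3,3,0],[0,0,-2]],
  [[0.3,3,0],[0,0,-2]],
  [[0.3,3,0],[0,0,-2]],
  [[0.3,3,0],[0,0,-2]],
  [[0.3,3,0],[0,0,-2]],
  [[0.2,3,0],[0,0,-2]],
])

```text
clock: 14.5
tool_pos: [0.4959, 0.1042, 0.2026]
eef_rot: [0.767, 0.641, -0.001, -0.0]
contact_force: [0.4, 0.7, -2.1]
opening: 0.55
finger_force: 25.0
```

>>> step_arm([
  [[0.2,2.5,0],[0,0,-2]],
  [[0.2,2,0],[0,0,-2]],
  [[0.2,1.5,0],[0,0,-1.4]],
  [[0.05,0.9,0],[0,0,0]],
  [[0,0,0],[0,0,0]],
  [[0,0,0],[0,0,0]],
  [[0,0,0],[0,0,0]],
  [[0,0,0],[0,0,0]],
  [[0,0,0],[0,0,0]],
  [[0,0,0],[0,0,0]],
])

```text
clock: 15.5
tool_pos: [0.503, 0.1717, 0.2038]
eef_rot: [0.796, 0.605, 0.0, 0.0]
contact_force: [0.8, 0.2, -1.1]
opening: 0.547
finger_force: 25.0
```

```bash
python3 -c "
from h import *; from plant import r
held(r,'red',-.036);print(WC+WY*-.036)"
```

```text
t 15.5 pos cm [50.3  17.17 20.38] yaw of tool y -15.58 z [ 0. -0. -1.] q [-0.56  0.63  0.24  1.9  -0.23  0.64 -0.45] F [ 0.8  0.2 -1.1] op 0.547
n 10047 lid top z 0.25641162856167454 circle xy 0.5026333332061768 0.17566663026809692 rad 0.025107959285378456 side extreme toolx 0.025693281300113266
shift to pocket cm [-0.02539147 -0.33573266] dz cm -14.041162856167455
[0.50237942 0.1723093 ]
```

>>> step_arm([
  [[0,0,-1],[0,0,0]],
  [[0,0,-2],[0,0,0]],
  [[0,0,-3],[0,0,0]],
  [[0,0,-3],[0,0,0]],
  [[0,0,-2.5],[0,0,0]],
  [[0,0,-1.3],[0,0,0]],
  [[0,0,-0.6],[0,0,0]],
  [[0,0,-0.4],[0,0,0]],
  [[0,0,-0.2],[0,0,0]],
  [[0,0,0],[0,0,0]],
])

```text
clock: 16.55
tool_pos: [0.5034, 0.1722, 0.0643]
eef_rot: [0.796, 0.605, 0.001, 0.0]
contact_force: [0.1, 0.1, -1.8]
opening: 0.549
finger_force: 25.0
```

>>> step_arm([
  [[0,0,0],[0,0,0]],
  [[0,0,0],[0,0,0]],
  [[0,0,0],[0,0,0]],
  [[0,0,0],[0,0,0]],
  [[0,0,0],[0,0,0]],
  [[0,0,0],[0,0,0]],
  [[0,0,0],[0,0,0]],
  [[0,0,0],[0,0,0]],
  [[0,0,0],[0,0,0]],
  [[0,0,0],[0,0,0]],
], fingers=1)

```text
clock: 17.55
tool_pos: [0.5029, 0.1721, 0.0637]
eef_rot: [0.796, 0.605, 0.0, 0.0]
contact_force: [-0.5, -0.8, -0.3]
opening: 1.002
finger_force: 0.0
```

>>> step_arm([
  [[0,0,1],[0,0,0]],
  [[0,0,2],[0,0,0]],
  [[0,0,3],[0,0,0]],
  [[0,0,3],[0,0,0]],
  [[0,0,3],[0,0,0]],
  [[0,0,2],[0,0,0]],
  [[0,-1,1],[0,0,1]],
  [[0,-2,0.5],[0,0,2]],
  [[0,-3,0],[0,0,2]],
  [[0,-3,0],[0,0,2]],
])

```text
clock: 18.55
tool_pos: [0.5024, 0.0805, 0.2188]
eef_rot: [0.757, 0.654, -0.0, 0.0]
contact_force: [-0.1, -1.0, -0.3]
opening: 0.995
finger_force: 0.0
```

>>> step_arm([
  [[-0.2,-3,0],[0,0,1.5]],
  [[-0.2,-3,0],[0,0,1.5]],
  [[-0.2,-3,0],[0,0,1.5]],
  [[-0.2,-3,0],[0,0,1.5]],
  [[-0.2,-3,0],[0,0,1.5]],
  [[-0.2,-3,0],[0,0,1.5]],
  [[-0.2,-3,0],[0,0,1.5]],
  [[-0.2,-3,0],[0,0,1.5]],
  [[-0.2,-3,0],[0,0,1.5]],
  [[-0.2,-2.5,0],[0,0,1.5]],
])

```text
clock: 19.55
tool_pos: [0.4815, -0.2155, 0.2185]
eef_rot: [0.666, 0.746, -0.001, -0.0]
contact_force: [0.5, -0.2, -0.1]
opening: 1.005
finger_force: 0.0
```

>>> step_arm([
  [[-0.2,-2,0],[0,0,1.5]],
  [[0,-1,0],[0,0,1.4]],
  [[0,-0.3,0],[0,0,0]],
  [[0,0,0],[0,0,0]],
  [[0,0,-1],[0,0,0]],
  [[0,0,-2],[0,0,0]],
  [[0,0,-1],[0,0,0]],
  [[0,0,0],[0,0,0]],
  [[0,0,0],[0,0,0]],
  [[0,0,0],[0,0,0]],
])

```text
clock: 20.55
tool_pos: [0.4814, -0.2459, 0.1793]
eef_rot: [0.647, 0.763, 0.0, 0.001]
contact_force: [-0.6, -0.4, -0.2]
opening: 0.997
finger_force: 0.0
```

>>> step_arm([
  [[0,-0.1,-1],[0,0,0]],
  [[0,0,-2],[0,0,0]],
  [[0,0,-3],[0,0,0]],
  [[0,0,-2.5],[0,0,0]],
  [[0,0,-1.5],[0,0,0]],
  [[0,0,-1.1],[0,0,0]],
  [[0,0,-0.4],[0,0,0]],
  [[0,0,0],[0,0,0]],
  [[0,0,0],[0,0,0]],
  [[0,0,0],[0,0,0]],
])

```text
clock: 21.55
tool_pos: [0.4815, -0.2472, 0.0645]
eef_rot: [0.647, 0.762, 0.0, 0.001]
contact_force: [0.0, -0.0, 0.3]
opening: 1.002
finger_force: 0.0
```

>>> step_arm([
  [[0,0,0],[0,0,0]],
  [[0,0,0],[0,0,0]],
  [[0,0,0],[0,0,0]],
  [[0,0,0],[0,0,0]],
  [[0,0,0],[0,0,0]],
  [[0,0,0],[0,0,0]],
  [[0,0,0],[0,0,0]],
  [[0,0,0],[0,0,0]],
  [[0,0,0],[0,0,0]],
  [[0,0,0],[0,0,0]],
], fingers=0, grip_force=25)

```text
clock: 22.55
tool_pos: [0.4808, -0.247, 0.0637]
eef_rot: [0.647, 0.762, -0.0, -0.0]
contact_force: [-1.0, -0.2, 1.0]
opening: 0.548
finger_force: 25.0
```

>>> step_arm([
  [[0,0,0.5],[0,0,0]],
  [[0,0,1.5],[0,0,0]],
  [[0,0,2.5],[0,0,0]],
  [[0,0,3],[0,0,0]],
  [[0,0,3],[0,0,0]],
  [[0,0,2],[0,0,0]],
  [[0,0,1],[0,0,0]],
  [[0,0,0.5],[0,0,0]],
  [[0,0,0],[0,0,0]],
  [[0,0,0],[0,0,0]],
])

```text
clock: 23.55
tool_pos: [0.4804, -0.2466, 0.2028]
eef_rot: [0.647, 0.762, -0.0, -0.001]
contact_force: [-0.1, 0.2, -2.3]
opening: 0.548
finger_force: 25.0
```

>>> step_arm([
  [[0.25,1.5,0],[0,0,-1.5]],
  [[0.25,2.5,0],[0,0,-1.5]],
  [[0.25,3,0],[0,0,-1.5]],
  [[0.25,3,0],[0,0,-1.5]],
  [[0.25,3,0],[0,0,-1.5]],
  [[0.25,3,0],[0,0,-1.5]],
  [[0.25,3,0],[0,0,-1.5]],
  [[0.25,3,0],[0,0,-1.5]],
  [[0.25,3,0],[0,0,-1.5]],
  [[0.25,3,0],[0,0,-1.5]],
])

```text
clock: 24.55
tool_pos: [0.5054, 0.0343, 0.2027]
eef_rot: [0.741, 0.671, -0.001, -0.001]
contact_force: [1.4, 0.5, -2.0]
opening: 0.549
finger_force: 25.0
```

>>> step_arm([
  [[0.2,3,0],[0,0,-1.25]],
  [[0.2,3,0],[0,0,-1.25]],
  [[0.2,3,0],[0,0,-1.25]],
  [[0.2,3,0],[0,0,-1.25]],
  [[0.2,3,0],[0,0,-1.25]],
  [[0.2,2.5,0],[0,0,-1.25]],
  [[0.2,2,0],[0,0,-1.25]],
  [[0.2,1,0],[0,0,-1.25]],
  [[0,0.3,0],[0,0,0]],
  [[0,0,0],[0,0,0]],
])

```text
clock: 25.55
tool_pos: [0.5217, 0.2402, 0.2032]
eef_rot: [0.797, 0.604, -0.001, 0.0]
contact_force: [-0.7, 0.0, -2.3]
opening: 0.548
finger_force: 25.0
```

```bash
python3 -c "
from h import *; from plant import r
held(r,'yellow',.036);print(WC+WY*.036)"
```

```text
t 25.6 pos cm [52.17 24.02 20.32] yaw of tool y -15.65 z [-0.001 -0.001 -1.   ] q [-0.67  0.68  0.28  1.77 -0.26  0.72 -0.53] F [-0.7  0.  -2.3] op 0.548
n 10945 lid top z 0.2568920496705579 circle xy 0.5324960947036743 0.2561136484146118 rad 0.040995169430971146 side extreme toolx 0.024537684528226692
shift to pocket cm [-1.08755132 -1.44229521] dz cm -14.08920496705579
[0.52162058 0.2416907 ]
```

Yellow sits centred in the grip (side rim at 24.5 mm; the circle fit picked up other yellow pixels, so I ignore it). Next I lower it.

>>> step_arm([
  [[0,0.1,-1],[0,0,0]],
  [[0,0,-2],[0,0,0]],
  [[0,0,-3],[0,0,0]],
  [[0,0,-3],[0,0,0]],
  [[0,0,-2.5],[0,0,0]],
  [[0,0,-1.3],[0,0,0]],
  [[0,0,-0.6],[0,0,0]],
  [[0,0,-0.4],[0,0,0]],
  [[0,0,-0.2],[0,0,0]],
  [[0,0,0],[0,0,0]],
])

```text
clock: 26.6
tool_pos: [0.5225, 0.2423, 0.0644]
eef_rot: [0.797, 0.604, 0.001, 0.0]
contact_force: [0.1, 0.4, -2.2]
opening: 0.548
finger_force: 25.0
```

>>> step_arm([
  [[0,0,0],[0,0,0]],
  [[0,0,0],[0,0,0]],
  [[0,0,0],[0,0,0]],
  [[0,0,0],[0,0,0]],
  [[0,0,0],[0,0,0]],
  [[0,0,0],[0,0,0]],
  [[0,0,0],[0,0,0]],
  [[0,0,0],[0,0,0]],
  [[0,0,0],[0,0,0]],
  [[0,0,0],[0,0,0]],
], fingers=1)

```text
clock: 27.6
tool_pos: [0.5219, 0.2421, 0.0637]
eef_rot: [0.797, 0.604, 0.0, 0.0]
contact_force: [-0.7, -0.3, -0.1]
opening: 0.999
finger_force: 0.0
```

>>> step_arm([
  [[0,0,1],[0,0,0]],
  [[0,0,2],[0,0,0]],
  [[0,0,3],[0,0,0]],
  [[0,0,3],[0,0,0]],
  [[0,0,3],[0,0,0]],
  [[0,0,2],[0,0,0]],
  [[0,-1,1],[0,0,1]],
  [[0,-2,0.5],[0,0,2]],
  [[0,-3,0],[0,0,2]],
  [[0,-3,0],[0,0,2]],
])

```text
clock: 28.6
tool_pos: [0.5214, 0.1505, 0.2188]
eef_rot: [0.757, 0.653, -0.0, 0.0]
contact_force: [0.8, 0.2, -0.3]
opening: 1.002
finger_force: 0.0
```

>>> step_arm([
  [[-0.2,-3,0],[0,0,1.2]],
  [[-0.2,-3,0],[0,0,1.2]],
  [[-0.2,-3,0],[0,0,1.2]],
  [[-0.2,-3,0],[0,0,1.2]],
  [[-0.2,-3,0],[0,0,1.2]],
  [[-0.2,-3,0],[0,0,1.2]],
  [[-0.2,-3,0],[0,0,1.2]],
  [[-0.2,-3,0],[0,0,1.2]],
  [[-0.2,-3,0],[0,0,1.2]],
  [[-0.2,-3,0],[0,0,1.2]],
])

```text
clock: 29.6
tool_pos: [0.5007, -0.1498, 0.2185]
eef_rot: [0.686, 0.728, -0.0, -0.0]
contact_force: [0.1, -0.3, 0.5]
opening: 1.0
finger_force: 0.0
```

>>> step_arm([
  [[-0.2,-3,0],[0,0,1.2]],
  [[-0.2,-3,0],[0,0,1.2]],
  [[-0.2,-3,0],[0,0,1.2]],
  [[-0.2,-3,0],[0,0,1.2]],
  [[-0.1,-2.5,0],[0,0,1.2]],
  [[0,-1.5,0],[0,0,0]],
  [[0,-0.8,-2],[0,0,0]],
  [[0,0,-2],[0,0,0]],
  [[0,0,0],[0,0,0]],
  [[0,0,0],[0,0,0]],
])

```text
clock: 30.6
tool_pos: [0.4928, -0.3153, 0.1787]
eef_rot: [0.647, 0.763, 0.0, -0.001]
contact_force: [0.2, 0.7, -0.4]
opening: 0.998
finger_force: 0.0
```

>>> step_arm([
  [[0,-0.1,-1],[0,0,0]],
  [[0,0,-2],[0,0,0]],
  [[0,0,-3],[0,0,0]],
  [[0,0,-2.5],[0,0,0]],
  [[0,0,-1.5],[0,0,0]],
  [[0,0,-1.1],[0,0,0]],
  [[0,0,-0.3],[0,0,0]],
  [[0,0,0],[0,0,0]],
  [[0,0,0],[0,0,0]],
  [[0,0,0],[0,0,0]],
])

```text
clock: 31.6
tool_pos: [0.4935, -0.3173, 0.0657]
eef_rot: [0.647, 0.762, 0.0, 0.001]
contact_force: [-1.0, -0.0, -0.0]
opening: 1.001
finger_force: 0.0
```

>>> step_arm([
  [[0,0,0],[0,0,0]],
  [[0,0,0],[0,0,0]],
  [[0,0,0],[0,0,0]],
  [[0,0,0],[0,0,0]],
  [[0,0,0],[0,0,0]],
  [[0,0,0],[0,0,0]],
  [[0,0,0],[0,0,0]],
  [[0,0,0],[0,0,0]],
  [[0,0,0],[0,0,0]],
  [[0,0,0],[0,0,0]],
], fingers=0, grip_force=25)

```text
clock: 32.6
tool_pos: [0.4926, -0.317, 0.0647]
eef_rot: [0.647, 0.762, -0.0, -0.0]
contact_force: [-0.5, -0.5, 0.1]
opening: 0.549
finger_force: 25.0
```

>>> step_arm([
  [[0,0,0.5],[0,0,0]],
  [[0,0,1.5],[0,0,0]],
  [[0,0,2.5],[0,0,0]],
  [[0,0,3],[0,0,0]],
  [[0,0,3],[0,0,0]],
  [[0,0,2],[0,0,0]],
  [[0,0,1],[0,0,0]],
  [[0,0,0.5],[0,0,0]],
  [[0,0,0],[0,0,0]],
  [[0,0,0],[0,0,0]],
])

```text
clock: 33.6
tool_pos: [0.4924, -0.3165, 0.2038]
eef_rot: [0.647, 0.762, -0.0, -0.001]
contact_force: [-0.2, 0.5, -2.9]
opening: 0.547
finger_force: 25.0
```

>>> step_arm([
  [[0.2,1.5,0],[0,0,-1]],
  [[0.2,2.5,0],[0,0,-1]],
  [[0.2,3,0],[0,0,-1]],
  [[0.2,3,0],[0,0,-1]],
  [[0.2,3,0],[0,0,-1]],
  [[0.2,3,0],[0,0,-1]],
  [[0.2,3,0],[0,0,-1]],
  [[0.2,3,0],[0,0,-1]],
  [[0.2,3,0],[0,0,-1]],
  [[0.2,3,0],[0,0,-1]],
])

```text
clock: 34.6
tool_pos: [0.5124, -0.0356, 0.2038]
eef_rot: [0.711, 0.703, -0.001, -0.001]
contact_force: [0.7, -0.4, -3.1]
opening: 0.551
finger_force: 25.0
```

>>> step_arm([
  [[0.2,3,0],[0,0,-1]],
  [[0.2,3,0],[0,0,-1]],
  [[0.2,3,0],[0,0,-1]],
  [[0.2,3,0],[0,0,-1]],
  [[0.2,3,0],[0,0,-1]],
  [[0.2,3,0],[0,0,-1]],
  [[0.2,3,0],[0,0,-1]],
  [[0.2,3,0],[0,0,-1]],
  [[0.2,3,0],[0,0,-1]],
  [[0.2,3,0],[0,0,-1]],
])

```text
clock: 35.6
tool_pos: [0.5322, 0.2642, 0.2034]
eef_rot: [0.77, 0.638, -0.001, -0.0]
contact_force: [0.2, -0.0, -3.5]
opening: 0.554
finger_force: 25.0
```

>>> step_arm([
  [[0.3,2.5,0],[0,0,-2]],
  [[0.3,1.5,0],[0,0,-2]],
  [[0.2,0.8,0],[0,0,-1]],
  [[0,0,0],[0,0,0]],
  [[0,0,0],[0,0,0]],
  [[0,0,0],[0,0,0]],
  [[0,0,0],[0,0,0]],
  [[0,0,0],[0,0,0]],
  [[0,0,0],[0,0,0]],
  [[0,0,0],[0,0,0]],
])

```text
clock: 36.6
tool_pos: [0.541, 0.3109, 0.2048]
eef_rot: [0.797, 0.604, 0.0, 0.0]
contact_force: [0.2, -0.1, -2.6]
opening: 0.548
finger_force: 25.0
```

```bash
python3 -c "
from h import *; from plant import r
held(r,'green',.108);print(WC+WY*.108)"
```

```text
t 36.6 pos cm [54.1  31.09 20.48] yaw of tool y -15.65 z [ 0.  0. -1.] q [-0.77  0.75  0.31  1.62 -0.29  0.82 -0.6 ] F [ 0.2 -0.1 -2.6] op 0.548
n 9676 lid top z 0.2566966927309481 circle xy 0.5397484302520752 0.31130078434944153 rad 0.023453013971447945 side extreme toolx 0.02352845168283261
shift to pocket cm [ 0.11133144 -0.02286954] dz cm -14.06966927309481
[0.54086174 0.31107209]
```

>>> step_arm([
  [[0,0.1,-1],[0,0,0]],
  [[0,0,-2],[0,0,0]],
  [[0,0,-3],[0,0,0]],
  [[0,0,-3],[0,0,0]],
  [[0,0,-2.5],[0,0,0]],
  [[0,0,-1.3],[0,0,0]],
  [[0,0,-0.6],[0,0,0]],
  [[0,0,-0.4],[0,0,0]],
  [[0,0,-0.2],[0,0,0]],
  [[0,0,0],[0,0,0]],
])

```text
clock: 37.65
tool_pos: [0.5415, 0.3123, 0.0655]
eef_rot: [0.797, 0.604, 0.001, 0.0]
contact_force: [0.3, 0.5, -2.7]
opening: 0.55
finger_force: 25.0
```

>>> step_arm([
  [[0,0,0],[0,0,0]],
  [[0,0,0],[0,0,0]],
  [[0,0,0],[0,0,0]],
  [[0,0,0],[0,0,0]],
  [[0,0,0],[0,0,0]],
  [[0,0,0],[0,0,0]],
  [[0,0,0],[0,0,0]],
  [[0,0,0],[0,0,0]],
  [[0,0,0],[0,0,0]],
  [[0,0,0],[0,0,0]],
], fingers=1)

```text
clock: 38.65
tool_pos: [0.541, 0.312, 0.0647]
eef_rot: [0.797, 0.604, 0.0, 0.0]
contact_force: [0.3, -0.5, 0.1]
opening: 0.999
finger_force: 0.0
```

>>> step_arm([
  [[0,0,1],[0,0,0]],
  [[0,0,2],[0,0,0]],
  [[0,0,3],[0,0,0]],
  [[0,0,3],[0,0,0]],
  [[0,0,3],[0,0,0]],
  [[0,0,2.5],[0,0,0]],
  [[0,0,1],[0,0,0]],
  [[0,-1,0],[0,0,0]],
  [[0,-2,0],[0,0,0]],
  [[0,-3,0],[0,0,0]],
])

```text
clock: 39.65
tool_pos: [0.5396, 0.2522, 0.2181]
eef_rot: [0.796, 0.606, -0.001, -0.001]
contact_force: [-0.1, -0.0, -0.7]
opening: 1.002
finger_force: 0.0
```

>>> step_arm([
  [[0,-4,0],[0,0,0]],
  [[0,-4,0],[0,0,0]],
  [[0,-4,0],[0,0,0]],
  [[0,-4,0],[0,0,0]],
  [[0,-4,0],[0,0,0]],
  [[0,-4,0],[0,0,0]],
  [[0,-4,0],[0,0,0]],
  [[0,-4,0],[0,0,0]],
  [[0,-3,0],[0,0,0]],
  [[0,-1,0],[0,0,0]],
])

```text
clock: 40.65
tool_pos: [0.5389, -0.1128, 0.2186]
eef_rot: [0.799, 0.602, -0.002, 0.0]
contact_force: [-0.1, -0.9, 0.5]
opening: 0.999
finger_force: 0.0
```

Run:
```python
from h import *; from plant import r
np.set_printoptions(precision=1,suppress=True)
pose(r)
for n in ("top","scene"):
    c=r.calibration(n);im,d=r.snapshot(n);P=cloud(c,d)
    cv2.imwrite(f"pics/f_{n}.png",im[:,:,::-1])
    for k in HUE:
        q=P[cmask(im,k)&(P[...,2]>.109)&(P[...,2]<.125)&(d>0)&(P[...,0]<.6)]
        if len(q)>20:
            o,rad=cv2.minEnclosingCircle(np.float32(q[:,:2])); print(n,k,rad,"rel white mm",(np.array(o)-WC)@np.c_[WX,WY]*1000,"top z",np.median(q[:,2])*1000)
```

```text
t 40.6 pos cm [ 53.9 -11.3  21.9] yaw of tool y -16.02 z [-0. -0. -1.] q [-0.   0.6  0.2  1.8 -0.2  0.7  0.1] F [-0.1 -0.9  0.5] op 0.999
top red 0.024901755154132843 rel white mm [  2.6 -35.9] top z 114.70974822267299
top yellow 0.024799613282084465 rel white mm [ 2.  35.5] top z 114.66018338108859
top green 0.023926736786961555 rel white mm [ -0.1 105.6] top z 114.59318534675134
top blue 0.023804284632205963 rel white mm [   0.8 -108.9] top z 114.84075322407946
scene red 0.023980194702744484 rel white mm [  4.1 -37.1] top z 115.25994344496502
scene yellow 0.0243914183229208 rel white mm [ 2.5 34.3] top z 115.14429749169129
scene green 0.023812973871827126 rel white mm [  1. 105.] top z 114.95798874992286
scene blue 0.02397644892334938 rel white mm [   3.2 -110.1] top z 115.26229982569123
```

View pics/f_scene.png

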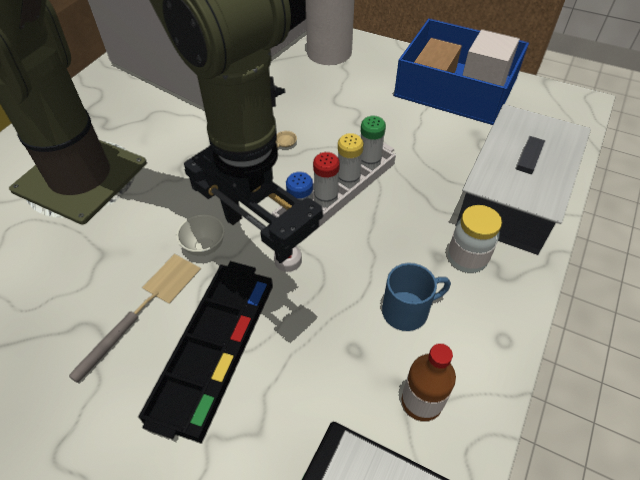

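All four shakers stand upright in the white rack in mirrored order: blue (299,184), red (325,162), yellow (350,146) and green (373,126). They sit within about 4 mm of their pocket centres, and the arm is clear.

```bash
python3 -c "
from plant import r
print(r.finish_job())"
```

```text
the job is handed in; nothing more can be done
None
```

The job is handed in: all four shakers stand upright in the white rack in reverse order, each within about 4 mm of its pocket centre, and released with the arm clear; the clock was at about 41 s and no verdict came back.

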